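# One parts tray onto the counting scale

### The job

I need one empty parts tray on the counting scale so I can zero it. Take only the top tray of the blue nested stack, without pulling the next one up with it, and set it down upright in the middle of the scale's round steel pan, lowering it rather than dropping it. Leave the other blue trays nested where they stand and leave the orange stack alone.

Things in the scene. Friction and masses are not known exactly. Their poses are not given: they have to be found in the camera images.
- blue_top: top tray of a stack of three equal nested blue plastic trays with darker feet. Open stepped tray 44 mm tall, about 60 g: upper body, 24 to 44 mm above its underside, 84 (x) by 54 (y) mm outside, upright 3 mm walls; foot below it 74 by 44 mm, its lowest 20 mm inside the tray beneath with 2 mm play all round. Origin: centre of underside, z up; in the stack 48 mm above the bench, its rim at 92 mm
- blue_next: second tray of the blue stack, directly beneath blue_top, same shape and axes, loosely nested. Origin: centre of its underside, 24 mm above the bench; its rim, same outline as the top tray's, is at 68 mm, so only the 24 mm below the top rim belong to the top tray. It stands in a third blue tray on the bench; both stay where they are
- pan_center (a point): centre of the upper face of the counting scale's flat round steel pan, 130 mm in diameter, 62 mm above the bench, on a white housing 235 by 170 mm that is lower than the pan. The scale is fixed and its pan does not move.
- orange_top: the top tray of a stack of three orange trays of the same shape and size as the blue ones, standing elsewhere on the bench; not to be disturbed. Origin: centre of its underside, 48 mm above the bench.

How it is judged:
By the outcome, as a careful person would: the job done as asked, in the order asked, and still so for the second after the job is handed in, with the robot touching nothing.
It also fails if it takes over 40 s, if anything falls off the work surface, if the arm or the gripper's body presses on something with over 40 N, if the wrist force passes 120 N, or if a joint passes its speed limit or range.

### The arm

A 7-joint arm with a two-finger parallel gripper is mounted at the origin on the work surface. World frame = base frame: x ahead of the robot, y to its left, z up, the work surface at z = 0. Lengths are in m, angles in rad, forces in N, time in s.
With the tool pointing down it reaches from about 0.35 to 0.9 m from the base axis. Payload 8.1 kg.
Tool frame: the origin (TCP) lies between the finger pads; the fingertips stand 8 mm ahead of it and the grasp point (between the pads) lies 11 mm behind it (arm.tcp_to_tips is the distance from the TCP to the fingertips, in m); z points along the fingers, x is the direction in which the jaws open and shut, and the axes are right-handed (so a half turn about z gives the same grasp; the last joint's range is limited). The gripper opens to 92 mm and grips with 3 to 60 N. Pads are 19 mm wide; open, the fingers measure 130 mm over their backs; the gripper's body (75 mm by 190 mm) begins 47 mm behind the grasp point.
Start: joints at [-1.274, 0.434, 0.025, 1.573, -0.012, 1.134, -0.075], TCP at [0.243, 0.576, 0.235] pointing down, gripper open.
Joint ranges: [-2.62, 2.62], [-0.44, 2.09], [-1.27, 1.32], [0.08, 2.57], [-1.32, 4.46], [0.12, 2], [-2.74, 2.74]. Speed limits (rad/s): [2.22, 2.22, 3.01, 3.01, 3.14, 3.14, 3.14].

### API

Orientations are given as a rotation vector (axis times angle).
In Python, from cell import arm, eyes gives the robot as it stands.
- The arm moves only by the tool play_rows, never from a script. Its argument "rows" is a list of rows, each a list of 3 entries, a list of its own where there are three numbers: the shift along the tool's x, y, z each as a share of 50 cm, from -1 to 1, then the turn, a rotation vector about the tool's x, y, z each as a share of 60 degrees, from -1 to 1, then the opening, from -1 (shut) to 1 (fully open), so that 0 is half open. In form: [[[dx, dy, dz], [ax, ay, az], grip], ...]. A call has 1 to 10 rows; each row is the pose to reach, as a shift and turn from the pose commanded when the call began, along the tool's axes at that moment; what a row does not reach only later rows make up. A row lasts 1/10 s, in which the tool goes at most 50 mm and 8.59 degrees, less where a joint would pass 70% of its speed; a pose out of reach is approached as far as the arm can. A call with a number of a shift or a turn outside -1 to 1 is refused whole. A call with a gripper value outside its range is refused whole. The fingers move at their own pace and stop on an object; "newtons" is the grip in N (left out, the last holds). Time passes only in rows, so rows that repeat a pose let the fingers close. It gives the time, the measured TCP pose, the force and the opening at its end, in the units of the state.
- arm.observe(): the state, without advancing time (a new reading comes with each control period).
- eyes.get_image(name): name is "side" or "top"; returns (picture, depth): 384x512x3 uint8, red, green, blue; 384x512 float32, m along the optical axis (not along the pixel's ray), 0 where there is no reading.
- eyes.get_calibration(name): a dict with "intrinsics" (3x3 intrinsics, pixels), "R" (3x3) and "t" (3): a world point X has camera coordinates R X + t. Camera axes: x right, y down, z forward; pixel columns grow to the right and rows downward; lengths in m; the calibration is good to about 2 mm. A picture is of the moment at which its call begins. get_calibration takes no time and is no camera call.
- arm.sign_off(): hands the job in, once; it reports no verdict.
The state is a dict: "clock": time; "joints": joint angles; "dq": joint speeds; "joint_efforts": joint torques, N m; "position": TCP position; "ee_rot": TCP orientation; "force": force on the tool from outside, world axes, zero at the start; "ft_torque": the same for the moment, N m; "width": opening from 0.0 (shut) to 1.0 (fully open).
Only numpy, scipy, OpenCV 4.12 (cv2) and the standard library are available. Lean on these libraries where they do the work, as an engineer would, in place of code of your own. Each camera call takes 0.05 s, during which the arm holds its last target.

## Working session

There is one attempt and no reset: what is moved stays moved. The work goes in short steps, Python scripts to look and compute and a tool call to move; the robot and the scene stay as the last step left them, time stands still between calls to the robot, and variables do not carry over. Pictures are saved under pics/ and viewed, and the job is handed in when it is done.

Besides the shell and the picture viewer there is one more tool, called after "Call:" by a JSON object that holds its "api" and its "payload", one argument or row to a line. play_rows: Moves the arm, as the interface text tells. Its arguments: {"type":"object","properties":{"rows":{"type":"array","items":{"type":"array"}},"newtons":{"type":"number"}},"required":["rows"]}

```bash
mkdir -p pics; python3 - <<'E'
from cell import arm, eyes
import cv2,numpy as np
for n in("top","side"):
    p,d=eyes.get_image(n); cv2.imwrite(f"pics/{n}0.png",p[:,:,::-1]); np.save(f"{n}0.npy",d)
    c=eyes.get_calibration(n); print(n,c)
print(arm.observe())
E
```

```text
top {'intrinsics': array([[377.44604036,   0.        , 253.12676695],
       [  0.        , 377.44604036, 193.84204709],
       [  0.        ,   0.        ,   1.        ]]), 'R': array([[ 0.01966262, -0.99951757, -0.02404201],
       [-0.99557624, -0.01736401, -0.09233869],
       [ 0.09187667,  0.02575128, -0.99543737]]), 't': array([0.00244601, 0.52774364, 0.95082624])}
side {'intrinsics': array([[355.84068811,   0.        , 254.26718864],
       [  0.        , 355.84068811, 187.86206001],
       [  0.        ,   0.        ,   1.        ]]), 'R': array([[ 0.78930253, -0.61372442, -0.01854317],
       [-0.35563892, -0.43234652, -0.82861176],
       [ 0.5005222 ,  0.66062003, -0.55951649]]), 't': array([-0.40186006,  0.22349498,  0.6340023 ])}
{'clock': 0.1, 'joints': array([-1.27358841,  0.43516802,  0.02497522,  1.57394239, -0.01157692,
        1.13397723, -0.07511208]), 'dq': array([ 6.90596816e-04, -8.74242729e-04,  7.71341538e-04, -2.29731079e-03,
        1.69649274e-03, -1.80262176e-03,  6.44370410e-05]), 'joint_efforts': array([ 4.00893943e-03, -6.69123673e+01,  9.88445878e-01, -3.15147865e+01,
       -6.04044646e-02,  3.73664685e-02,  2.69896907e-05]), 'position': array([0.24317037, 0.57531347, 0.23403896]), 'ee_rot': array([ 2.61766914e+00,  1.73550748e+00, -1.63088671e-03]), 'force': array([0.47169394, 0.92225209, 0.24608189]), 'ft_torque': array([-0.00957184, -0.00160717,  0.01186224]), 'width': 1.0005678426231754}
```

View pics/top0.png

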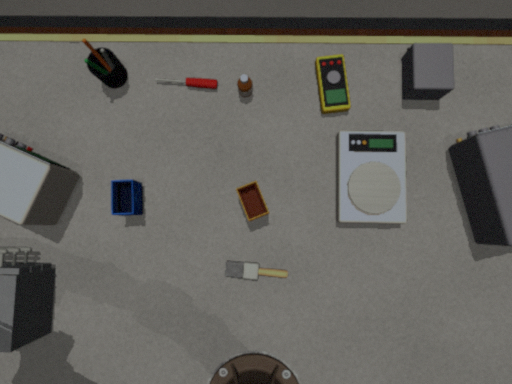

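View pics/side0.png

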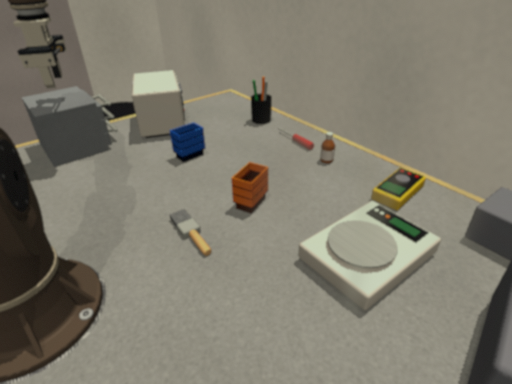

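The top view shows the blue stack at about (125,197), orange at (252,201) and the pan at (374,188). Next I'll enlarge and measure.

```bash
cat > h.py <<'E'
import numpy as np,cv2
from cell import arm,eyes
def ray(n,u,v,z):
    c=eyes.get_calibration(n);K,R,t=c["intrinsics"],c["R"],c["t"]
    C=-R.T@t; d=R.T@np.linalg.inv(K)@np.array([u,v,1.]); return C+d*(z-C[2])/d[2]
def cloud(n,d):
    c=eyes.get_calibration(n);K,R,t=c["intrinsics"],c["R"],c["t"]
    v,u=np.mgrid[:384,:512]; P=np.stack([(u-K[0,2])/K[0,0]*d,(v-K[1,2])/K[1,1]*d,d],-1)
    return (P-t)@R
E
python3 - <<'E'
from h import *
im=cv2.imread("pics/top0.png"); d=np.load("top0.npy"); X=cloud("top",d)
c1=cv2.resize(im[170:225,100:155],None,fx=8,fy=8,interpolation=cv2.INTER_NEAREST)
c2=cv2.resize(im[150:230,334:414],None,fx=5.5,fy=5.5,interpolation=cv2.INTER_CUBIC)
cv2.imwrite("pics/c1.png",np.hstack([c1,cv2.resize(c2,(360,440))]))
cv2.imwrite("pics/c1.png",np.hstack([c1,c2[:440,:350]]))
z=X[...,2]
np.set_printoptions(linewidth=220)
print((z[176:220,108:148:1][::2,::2]*1000).astype(int))
# blue rim
hsv=cv2.cvtColor(im,cv2.COLOR_BGR2HSV)
m=(z>.084)&(z<.1)&(d>0); m[:, :100]=0;m[:,155:]=0;m[:170]=0;m[225:]=0
pts=X[m][:,:2]; print(m.sum(), cv2.minAreaRect(pts.astype(np.float32)*1000), np.median(z[m]))
# pan
m=(z>.055)&(z<.07)&(d>0); m[:,:330]=0;m[:,412:]=0;m[:150]=0;m[230:]=0
m=cv2.morphologyEx(m.astype(np.uint8),cv2.MORPH_OPEN,np.ones((5,5)))>0
ct=np.argwhere(m); print(m.sum(),cv2.minEnclosingCircle(X[m][:,:2].astype(np.float32)*1000), X[m].mean(0))
print((z[150:230:6,334:414:6]*1000).astype(int))
E
```

```text
[[ -1   0 995   0   0  -4  -1  -1   1  -1   0  -1  -1   0   2  -1   3  -1  -1   0]
 [ -2   2  -2   1  -2  -1  -5  -2  -5  -3  -2   0   1   1  -2  -1   1   2  -1   0]
 [ -4  -2  92  90  92  89  88 995  89  89  91  91  90  85  66   2  -4  -4   1   0]
 [  2   0  93  79  69  70  70  71  69  69  71  71  91  82  68  53  37  -1   0   0]
 [  0   0  89  79  69  64  61  59  60  55  55  52  92  81  66  52  37  24   1  -1]
 [ -2   0  90  81  74  67  53  49  51  47  51  49  93  82  66  53  38  23  -1   1]
 [ -1  -2  90  78  70  66  54  51  49  49  51  51  92  83  67  52  39  20   2   0]
 [  0   2  89  77  73  65  53  46  46  52  51  52  94  82  64  54  38  21  -3   0]
 [ -1   0  91  81  69  66  55  48  50  48  50  49  92  85  67  56  40  21  -3   0]
 [  0   2  92  78  71  65  52  52  47  54  53  48  90  84  68  57  39  20   0   0]
 [  0   1  91  81  71  67  52  50  49  50  47  49  91  84  68  54  40  23   0   1]
 [  2   2  92  82  69  65  49  48  52  53  47  50  89  83  71  53  35  21   0  -3]
 [  0   0  91  79  70  67  51  48  48  53  51  50  89  84  71  54  38  24   1   2]
 [ -1   1  91  78  70
[... 888 characters left out ...]
8349609375), 64.87118530273438) [ 0.54681749 -0.28730402  0.06121038]
[[-4 46 46 46 51 50 49 49 51 53 49 46  0  0]
 [-2 46 49 48 48 45 48 47 46 46 47 46 -1  1]
 [-1 46 49 48 45 50 60 62 46 48 46 48 -1 -2]
 [-1 45 46 46 59 61 60 59 62 61 46 45 -1  0]
 [-1 45 46 60 60 64 61 64 61 58 61 47 -3  0]
 [-1 43 46 60 58 61 63 62 57 63 60 45 40  1]
 [ 1 44 44 61 62 60 63 57 60 61 59 62 44  0]
 [ 0 45 46 63 62 62 61 61 61 58 62 61 46  0]
 [-1 44 47 58 63 63 61 59 62 60 59 47 47  3]
 [ 2 47 45 44 62 60 60 61 61 61 61 49 47  2]
 [ 2 47 51 46 48 60 60 62 61 52 45 48 46 -3]
 [-2 47 46 46 49 48 45 46 44 46 48 46 48  0]
 [ 0 -1 -1 26 33 43 41 41 43 46 43 42 44  1]
 [-4  0 -2  3  0  0  1  0  0  0  0 -1  1  2]]
```

View pics/c1.png

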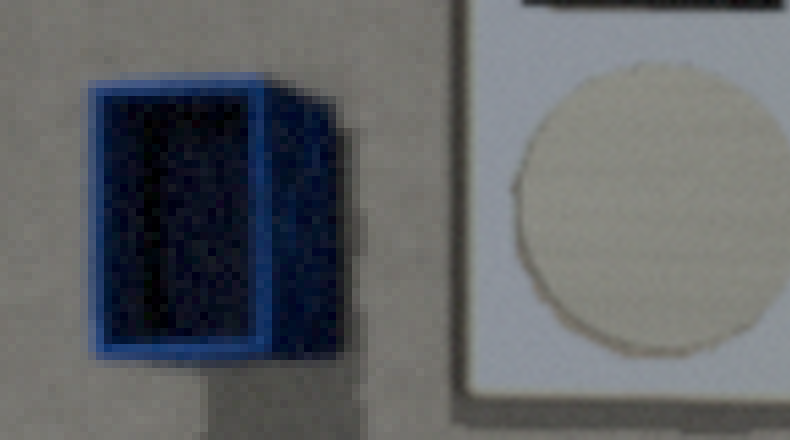

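```bash
python3 - <<'E'
from h import *
d=np.load("top0.npy"); X=cloud("top",d); z=X[...,2]
P=[ray("top",100+a/8-.5,170+b/8-.5,.092)[:2]*1000 for a,b in((90,80),(268,77),(272,352),(95,357))]
for p in P: print(p.round(1))
print(np.mean(P,0), [np.linalg.norm(P[i]-P[i-1]).round(1) for i in range(4)])
for i,j in((0,3),(1,2),(0,1),(3,2)):
    e=P[i]-P[j] ; print(np.degrees(np.arctan2(e[1],e[0])).round(2))
m=(z>.084)&(z<.1)&(d>0); m[:, :100]=0;m[:,155:]=0;m[:170]=0;m[225:]=0
print(cv2.boxPoints(cv2.minAreaRect(X[m][:,:2].astype(np.float32)*1000)))
# side view rim check
im=cv2.imread("pics/side0.png")
cv2.imwrite("pics/c2.png",cv2.resize(im[115:165,160:215],None,fx=12,fy=12,interpolation=cv2.INTER_CUBIC))
c=eyes.get_calibration("side")
for p in P:
    q=c["R"]@np.r_[p/1000,.092]+c["t"]; q=c["intrinsics"]@q; q=q[:2]/q[2]; print("side",q, ((q-[160,115]+.5)*12).round())
from scipy.spatial.transform import Rotation as R
s=arm.observe(); print(R.from_rotvec(s["ee_rot"]).as_matrix().round(4),s["position"])
E
```

```text
[550.4 357.9]
[552.2 303.3]
[468.8 298. ]
[466.2 351.8]
[509.3986434  327.74824123] [np.float64(84.4), np.float64(54.6), np.float64(83.6), np.float64(53.8)]
4.17
3.66
91.91
92.68
[[466.61407 353.32593]
 [470.16653 297.83026]
 [554.2157  303.21057]
 [550.6632  358.70624]]
side [192.884391   121.79063046] [401.  87.]
side [202.57939298 127.30581095] [517. 154.]
side [178.30322571 135.82540087] [226. 256.]
side [168.91381459 129.94041748] [113. 185.]
[[ 3.893e-01  9.211e-01 -4.000e-04]
 [ 9.211e-01 -3.893e-01 -1.300e-03]
 [-1.300e-03  1.000e-04 -1.000e+00]] [0.24317037 0.57531347 0.23403896]
```

View pics/c2.png

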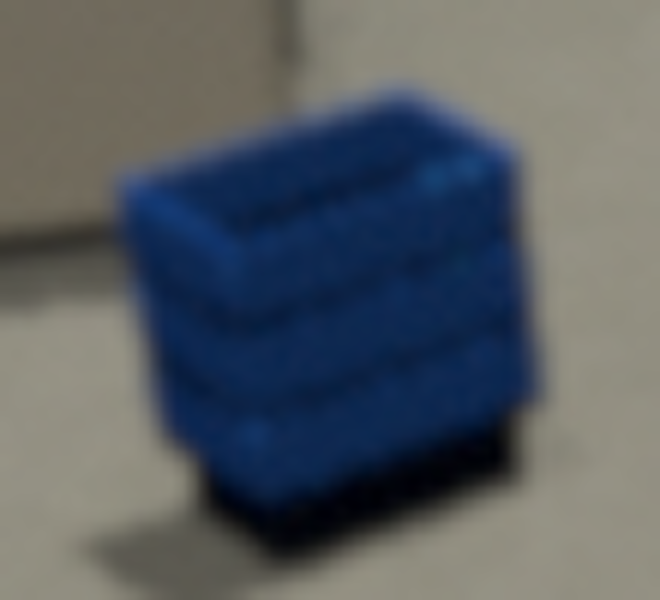

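```bash
python3 - <<'E'
from h import *
np.set_printoptions(linewidth=220)
d=np.load("top0.npy"); X=cloud("top",d)
s=np.load("side0.npy"); Y=cloud("side",s)
H=np.zeros((16,14))
for C,D in((X,d),(Y,s)):
    P=C[D>0]
    for i in range(16):
        for j in range(14):
            a=.15+i*.03; b=.22+j*.03
            m=(P[:,0]>=a)&(P[:,0]<a+.03)&(P[:,1]>=b)&(P[:,1]<b+.03)&(P[:,2]<.5)
            if m.sum()>3: H[i,j]=max(H[i,j],np.percentile(P[m,2],95)*1000)
print("cols y .22 +.03; rows x .15+.03");print(H.astype(int))
E
```

```text
cols y .22 +.03; rows x .15+.03
[[  2   2   2   2   3   2   2   3   2 331 160 161 161 162]
 [  2   2   2   2   2   2   2   2 334 335 383 436 162 162]
 [  2   2   2   2   2   2   2   2 335 335 429 431 387 162]
 [  2   2   2   3   2   2   3   2 333 391 428 409 185 260]
 [  2   2   2   2   3   2   3   2   2   2 162 428 344 335]
 [  2   2   2   3   3   2   3   2   3   3 160 162 162 334]
 [  2   2   3   2   2   2   2   2   2   3 146 149 148 149]
 [  2   2   3   2   2   2   3   2   3   3   2 133 135 136]
 [  2   2   2   2   2   3   3   3   3   2   2   2   3   2]
 [  2   2   2   2   2   2   2   3   3  79 158   2   3   3]
 [  2   2  90  90  90   3   2   2   3 154 161 162 161 160]
 [  2   2  90  52  93   2   2   2   2 159 162 162 162 162]
 [  2   2  90  53  92   2   1   2 153 161 162 162 162 162]
 [  2   2  90  93  93   1   2   2 158 162 161 162 162 162]
 [  2   3   2   2   2   2   2   2 157 162 162 162 162 162]
 [  2   2   2   2   2   2   2   2   2   2 159 161 162 162]]
```

Call:
{"api": "play_rows", "payload": {
  "rows": [
    [[-0.03,0.085,0],[0,0,-0.06],1],
    [[-0.06,0.17,0],[0,0,-0.12],1],
    [[-0.09,0.255,0],[0,0,-0.18],1],
    [[-0.12,0.34,0],[0,0,-0.24],1],
    [[-0.15,0.425,0],[0,0,-0.3],1],
    [[-0.18,0.51,0],[0,0,-0.36],1],
    [[-0.21,0.595,0],[0,0,-0.4],1],
    [[-0.235,0.65,0],[0,0,-0.445],1],
    [[-0.248,0.684,0],[0,0,-0.445],1],
    [[-0.248,0.684,0],[0,0,-0.445],1]
  ],
  "newtons": 10
}}

```text
clock: 1.1
position: [0.5123, 0.325, 0.2343]
ee_rot: [2.152, 2.287, -0.002]
force: [-0.2, 0.0, -0.5]
width: 0.999
```

```bash
cat >> h.py <<'E'
from scipy.spatial.transform import Rotation as R
def go(target,yaw):
    s=arm.observe(); M=R.from_rotvec(s["ee_rot"]).as_matrix()
    y=np.radians(yaw); x=np.array([np.cos(y),np.sin(y),0]); z=np.array([0,0,-1.]); T=np.c_[x,np.cross(z,x),z]
    print("pos",s["position"].round(4),"w",round(s["width"],3),"F",s["force"].round(2),"clk",s["clock"])
    if target is not None: print("shift",(M.T@(np.array(target)-s["position"])/.5).round(4))
    print("turn",(np.degrees(R.from_matrix(M.T@T).as_rotvec())/60).round(4),"xyaw",np.degrees(np.arctan2(M[1,0],M[0,0])).round(2))
E
python3 -c "
from h import *
go([.51,.328,.081],93.8)"
```

```text
pos [0.5123 0.325  0.2343] w 0.999 F [-0.17  0.02 -0.52] clk 1.1
shift [ 0.0069 -0.0044  0.3066]
turn [ 0.0003  0.0018 -0.0054] xyaw 93.48
```

Call:
{"api": "play_rows", "payload": {
  "rows": [
    [[0.003,-0.002,0.06],[0,0,-0.003],1],
    [[0.006,-0.004,0.12],[0,0.001,-0.005],1],
    [[0.006,-0.004,0.18],[0,0.001,-0.005],1],
    [[0.006,-0.004,0.21],[0,0.001,-0.005],1],
    [[0.006,-0.004,0.22],[0,0.001,-0.005],1],
    [[0.006,-0.004,0.22],[0,0.001,-0.005],1]
  ]
}}

```text
clock: 1.7
position: [0.5069, 0.3319, 0.1243]
ee_rot: [-2.139, -2.299, 0.001]
force: [1.0, 0.6, -0.0]
width: 0.999
```

```bash
python3 -c "
from h import *
go([.51,.328,.081],93.8)
for n in('top','side'):
    p,d=eyes.get_image(n); c=p[140:240,80:200] if n=='top' else p[70:190,120:260]
    cv2.imwrite(f'pics/{n}1.png',cv2.resize(c[:,:,::-1],None,fx=5,fy=5,interpolation=cv2.INTER_CUBIC))
"
```

```text
pos [0.5069 0.3319 0.1243] w 0.999 F [ 1.    0.56 -0.01] clk 1.7
shift [-0.0083  0.0058  0.0865]
turn [-0.0012 -0.0007  0.0059] xyaw 94.15
```

View pics/top1.png

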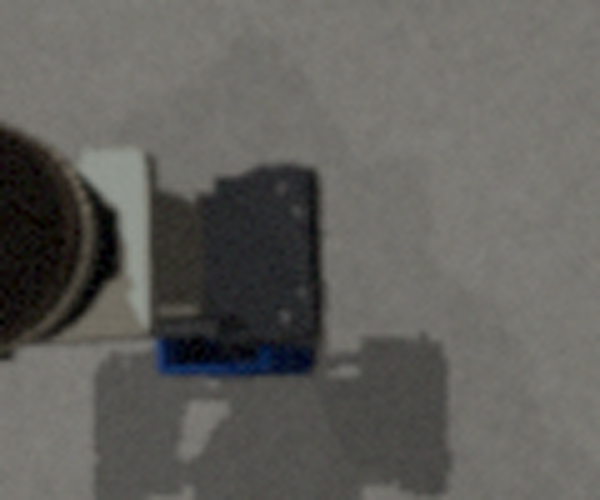

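View pics/side1.png

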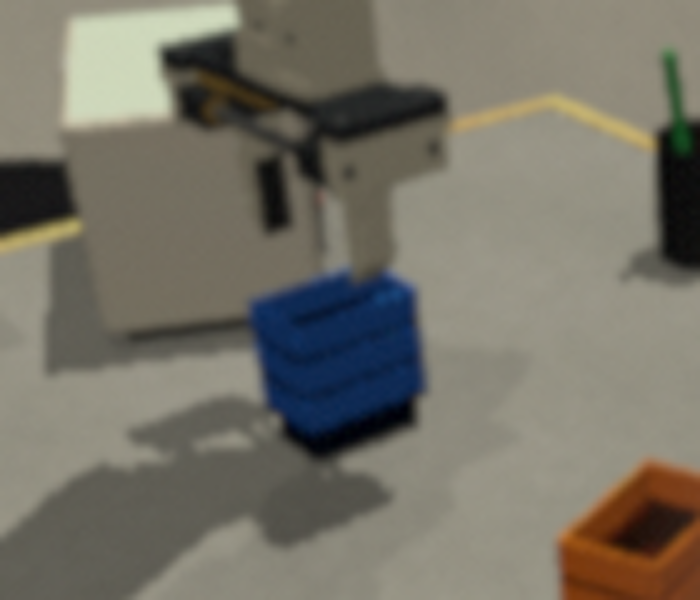

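```bash
python3 -c "
from h import *
go([.51,.328,.081],93.8)
print(arm.observe()['dq'].round(3))"
```

```text
pos [0.508  0.3321 0.1257] w 1.0 F [0.63 0.51 0.38] clk 1.8
shift [-0.0087  0.0034  0.0893]
turn [ 0.0009 -0.0019  0.0054] xyaw 94.12
[ 0.007 -0.009  0.003 -0.005 -0.    -0.     0.002]
```

Call:
{"api": "play_rows", "payload": {
  "rows": [
    [[-0.008,0.003,0.01],[0,0,0.005],1],
    [[-0.008,0.003,0.03],[0,0,0.005],1],
    [[-0.008,0.003,0.03],[0,0,0.005],1],
    [[-0.008,0.003,0.03],[0,0,0.005],1],
    [[-0.008,0.003,0.03],[0,0,0.005],1]
  ]
}}

```text
clock: 2.3
position: [0.5096, 0.3275, 0.1098]
ee_rot: [-2.146, -2.293, -0.001]
force: [-0.4, 1.1, -0.1]
width: 0.998
```

```bash
python3 -c "
from h import *
go([.51,.328,.0815],93.8)
print(arm.observe()['dq'].round(3))"
```

```text
pos [0.5096 0.3275 0.1098] w 0.998 F [-0.39  1.08 -0.06] clk 2.3
shift [0.0009 0.0008 0.0566]
turn [ 0.     -0.0011 -0.0001] xyaw 93.8
[-0.002 -0.003  0.001 -0.002  0.001  0.001  0.001]
```

Call:
{"api": "play_rows", "payload": {
  "rows": [
    [[0,0,0.02],[0,0,0],1],
    [[0,0,0.035],[0,0,0],1],
    [[0,0,0.048],[0,0,0],1],
    [[0,0,0.056],[0,0,0],1],
    [[0,0,0.056],[0,0,0],1],
    [[0,0,0.056],[0,0,0],1],
    [[0,0,0.056],[0,0,0],1]
  ]
}}

```text
clock: 3.0
position: [0.5098, 0.3275, 0.082]
ee_rot: [-2.146, -2.293, -0.002]
force: [0.8, -0.1, -0.5]
width: 1.003
```

```bash
python3 -c "
from h import *
go([.51,.328,.0815],93.8)
p,d=eyes.get_image('side'); c=p[90:180,140:245]
cv2.imwrite(f'pics/side2.png',cv2.resize(c[:,:,::-1],None,fx=6,fy=6,interpolation=cv2.INTER_CUBIC))
"
```

```text
pos [0.5098 0.3275 0.082 ] w 1.003 F [ 0.81 -0.12 -0.48] clk 3.0
shift [0.0009 0.0004 0.001 ]
turn [ 0.0005 -0.0013 -0.0002] xyaw 93.79
```

View pics/side2.png

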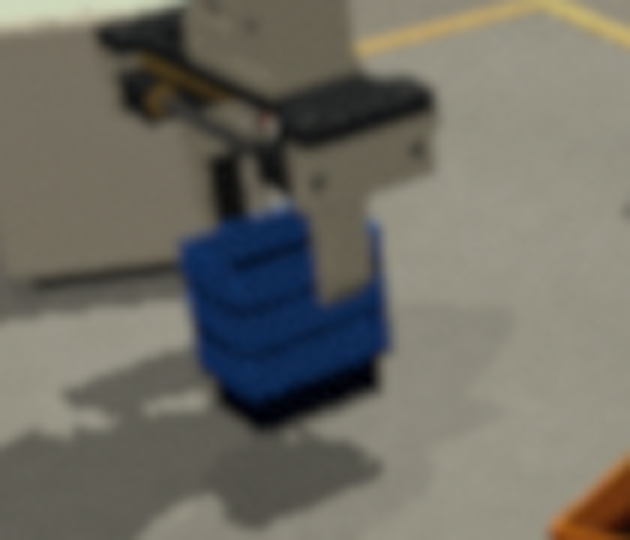

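The finger tip lies over the top tray only, above the seam. Closing gently.

Call:
{"api": "play_rows", "payload": {
  "rows": [
    [[0,0,0],[0,0,0],0.6],
    [[0,0,0],[0,0,0],0.4],
    [[0,0,0],[0,0,0],0.3],
    [[0,0,0],[0,0,0],0.24],
    [[0,0,0],[0,0,0],0.2],
    [[0,0,0],[0,0,0],0.15],
    [[0,0,0],[0,0,0],0.1],
    [[0,0,0],[0,0,0],-0.2],
    [[0,0,0],[0,0,0],-0.2],
    [[0,0,0],[0,0,0],-0.2]
  ],
  "newtons": 12
}}

```text
clock: 4.05
position: [0.5097, 0.3274, 0.0818]
ee_rot: [-2.146, -2.293, -0.001]
force: [0.5, 1.0, 1.0]
width: 0.588
```

```bash
python3 -c "
from h import *
go([.51,.328,.0815],93.8)
p,d=eyes.get_image('side'); c=p[90:180,140:245]
cv2.imwrite(f'pics/side3.png',cv2.resize(c[:,:,::-1],None,fx=6,fy=6,interpolation=cv2.INTER_CUBIC))
"
```

```text
pos [0.5097 0.3274 0.0818] w 0.588 F [0.48 1.05 1.01] clk 4.05
shift [0.0012 0.0007 0.0005]
turn [ 0.0001 -0.001  -0.0002] xyaw 93.79
```

View pics/side3.png

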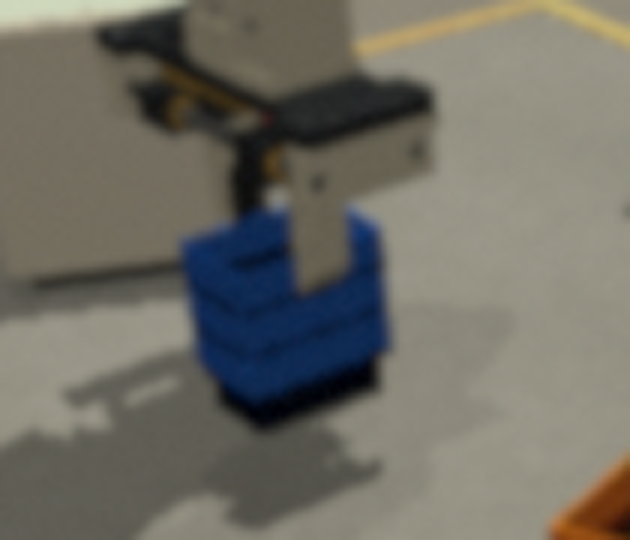

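Width is 54 mm, so the tray is gripped. Lifting 14 mm slowly, then looking.

Call:
{"api": "play_rows", "payload": {
  "rows": [
    [[0,0,-0.003],[0,0,0],-0.2],
    [[0,0,-0.006],[0,0,0],-0.2],
    [[0,0,-0.01],[0,0,0],-0.2],
    [[0,0,-0.014],[0,0,0],-0.2],
    [[0,0,-0.018],[0,0,0],-0.2],
    [[0,0,-0.022],[0,0,0],-0.2],
    [[0,0,-0.028],[0,0,0],-0.2],
    [[0,0,-0.028],[0,0,0],-0.2],
    [[0,0,-0.028],[0,0,0],-0.2]
  ]
}}

```text
clock: 5.0
position: [0.5097, 0.3274, 0.0959]
ee_rot: [-2.146, -2.293, -0.002]
force: [-0.5, 0.5, -0.5]
width: 0.585
```

```bash
python3 -c "
from h import *
go([.51,.328,.0815],93.8)
p,d=eyes.get_image('side'); c=p[90:180,140:245]
cv2.imwrite(f'pics/side4.png',cv2.resize(c[:,:,::-1],None,fx=6,fy=6,interpolation=cv2.INTER_CUBIC))
"
```

```text
pos [0.5097 0.3274 0.0959] w 0.585 F [-0.5   0.54 -0.47] clk 5.0
shift [0.0011 0.0007 0.0287]
turn [ 0.0002 -0.0012 -0.0002] xyaw 93.79
```

View pics/side4.png

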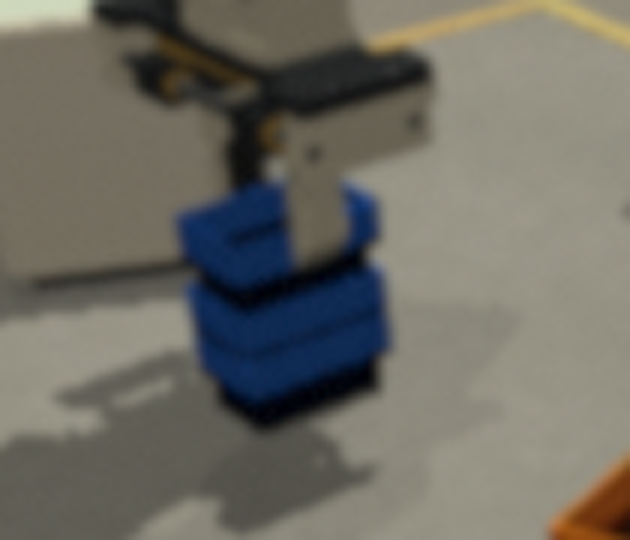

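Only the top tray has risen; the dark foot shows and the two below stay put. I'll keep lifting slowly, then go up to about 0.27.

Call:
{"api": "play_rows", "payload": {
  "rows": [
    [[0,0,-0.01],[0,0,0],-0.2],
    [[0,0,-0.02],[0,0,0],-0.2],
    [[0,0,-0.035],[0,0,0],-0.2],
    [[0,0,-0.06],[0,0,0],-0.2],
    [[0,0,-0.1],[0,0,0],-0.2],
    [[0,0,-0.15],[0,0,0],-0.2],
    [[0,0,-0.2],[0,0,0],-0.2],
    [[0,0,-0.25],[0,0,0],-0.2],
    [[0,0,-0.29],[0,0,0],-0.2],
    [[0,0,-0.3],[0,0,0],-0.2]
  ]
}}

```text
clock: 6.05
position: [0.5107, 0.3279, 0.2492]
ee_rot: [2.147, 2.293, 0.009]
force: [-0.8, 0.6, -0.7]
width: 0.586
```

```bash
python3 -c "
from h import *
p,d=eyes.get_image('side'); cv2.imwrite(f'pics/side5.png',p[:,:,::-1])
p,d=eyes.get_image('top'); cv2.imwrite(f'pics/top5.png',p[:,:,::-1])
go([.547,-.288,.246],93.8)
"
```

```text
pos [0.51   0.3274 0.2468] w 0.589 F [ 0.4  -0.47 -1.47] clk 6.15
shift [-1.233e+00 -7.400e-03 -1.100e-03]
turn [ 0.0017 -0.0021 -0.0002] xyaw 93.79
```

View pics/side5.png

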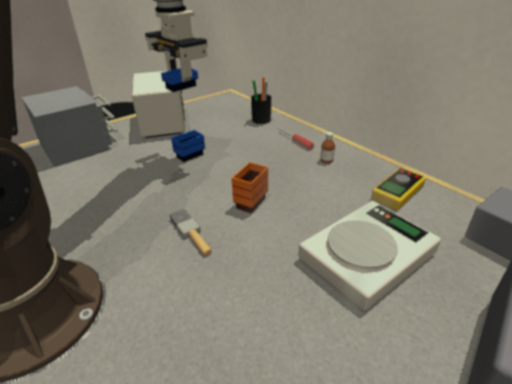

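Two blue trays remain in place and the top one hangs level at z≈0.21. Transporting in two calls.

Call:
{"api": "play_rows", "payload": {
  "rows": [
    [[-0.02,0,0],[0,0,0],-0.2],
    [[-0.06,0,0],[0,0,0],-0.2],
    [[-0.12,0,0],[0,0,0],-0.2],
    [[-0.19,-0.001,0],[0,0,0],-0.2],
    [[-0.26,-0.001,0],[0,0,0],-0.2],
    [[-0.33,-0.002,0],[0,0,0],-0.2],
    [[-0.4,-0.002,0],[0,0,0],-0.2],
    [[-0.47,-0.003,0],[0,0,0],-0.2],
    [[-0.54,-0.003,0],[0,0,0],-0.2],
    [[-0.61,-0.004,0],[0,0,0],-0.2]
  ]
}}

```text
clock: 7.15
position: [0.5266, 0.0192, 0.2446]
ee_rot: [-2.148, -2.291, 0.001]
force: [0.9, 0.4, -0.4]
width: 0.588
```

Call:
{"api": "play_rows", "payload": {
  "rows": [
    [[-0.07,0,0],[0,0,0],-0.2],
    [[-0.14,-0.001,0],[0,0,0],-0.2],
    [[-0.21,-0.001,0],[0,0,0],-0.2],
    [[-0.28,-0.002,0],[0,0,0],-0.2],
    [[-0.35,-0.002,0],[0,0,0],-0.2],
    [[-0.42,-0.002,0],[0,0,0],-0.2],
    [[-0.49,-0.003,0],[0,0,0],-0.2],
    [[-0.55,-0.003,0],[0,0,0],-0.2],
    [[-0.6,-0.003,0],[0,0,0],-0.2],
    [[-0.623,-0.003,0],[0,0,0],-0.2]
  ]
}}

```text
clock: 8.15
position: [0.5443, -0.2924, 0.2441]
ee_rot: [-2.151, -2.287, 0.002]
force: [-0.0, 0.4, -0.3]
width: 0.586
```

Call:
{"api": "play_rows", "payload": {
  "rows": [
    [[0,0,0],[0,0,0],-0.2],
    [[0,0,0],[0,0,0],-0.2],
    [[0,0,0],[0,0,0],-0.2],
    [[0,0,0],[0,0,0],-0.2]
  ]
}}

```text
clock: 8.55
position: [0.5472, -0.2867, 0.2451]
ee_rot: [-2.144, -2.295, -0.002]
force: [0.1, 0.2, -0.3]
width: 0.587
```

```bash
python3 -c "
from h import *
p,d=eyes.get_image('side'); cv2.imwrite(f'pics/side6.png',p[:,:,::-1])
p,d=eyes.get_image('top'); cv2.imwrite(f'pics/top6.png',p[:,:,::-1])
go([.547,-.288,.246],93.8)
"
```

```text
pos [ 0.5472 -0.2871  0.2452] w 0.589 F [-0.35  0.07 -1.24] clk 8.65
shift [-0.0017 -0.0004 -0.0016]
turn [ 0.0003 -0.0013  0.0013] xyaw 93.88
```

View pics/side6.png

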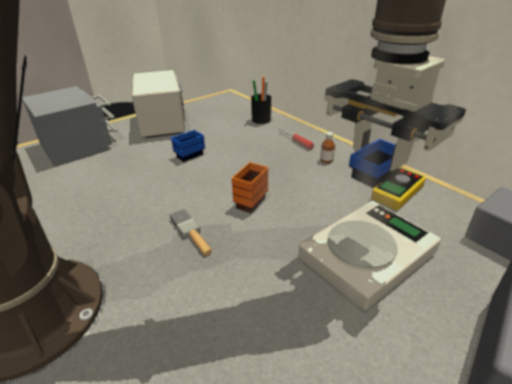

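View pics/top6.png

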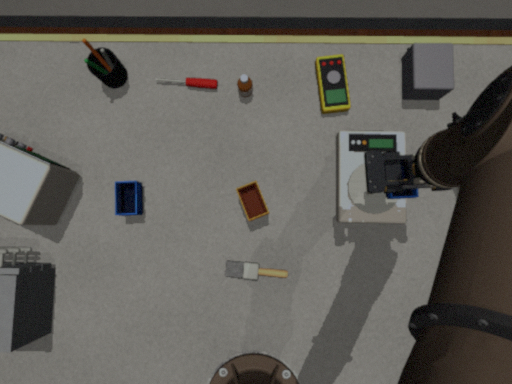

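The tray hangs level above the scale, the blue pair and orange stack undisturbed. Lowering: contact expected at TCP z≈0.096.

Call:
{"api": "play_rows", "payload": {
  "rows": [
    [[-0.001,0,0.03],[0,0,0],-0.2],
    [[-0.001,0,0.07],[0,0,0],-0.2],
    [[-0.001,0,0.12],[0,0,0],-0.2],
    [[-0.001,0,0.17],[0,0,0],-0.2],
    [[-0.001,0,0.21],[0,0,0],-0.2],
    [[-0.001,0,0.245],[0,0,0],-0.2],
    [[-0.001,0,0.27],[0,0,0],-0.2],
    [[-0.001,0,0.28],[0,0,0],-0.2],
    [[-0.001,0,0.28],[0,0,0],-0.2],
    [[-0.001,0,0.28],[0,0,0],-0.2]
  ]
}}

```text
clock: 9.65
position: [0.5474, -0.2888, 0.1059]
ee_rot: [2.147, 2.293, 0.002]
force: [-0.1, -0.3, -0.4]
width: 0.585
```

```bash
python3 -c "
from h import *
p,d=eyes.get_image('side'); c=p[150:310,290:450]; cv2.imwrite(f'pics/side7.png',cv2.resize(c[:,:,::-1],None,fx=3.7,fy=3.7,interpolation=cv2.INTER_CUBIC))
go([.547,-.288,.0958],93.8)
"
```

```text
pos [ 0.5475 -0.2888  0.106 ] w 0.589 F [-0.72  0.41  0.77] clk 9.7
shift [ 0.0017 -0.0009  0.0204]
turn [ 0.0013 -0.0004 -0.0002] xyaw 93.79
```

View pics/side7.png

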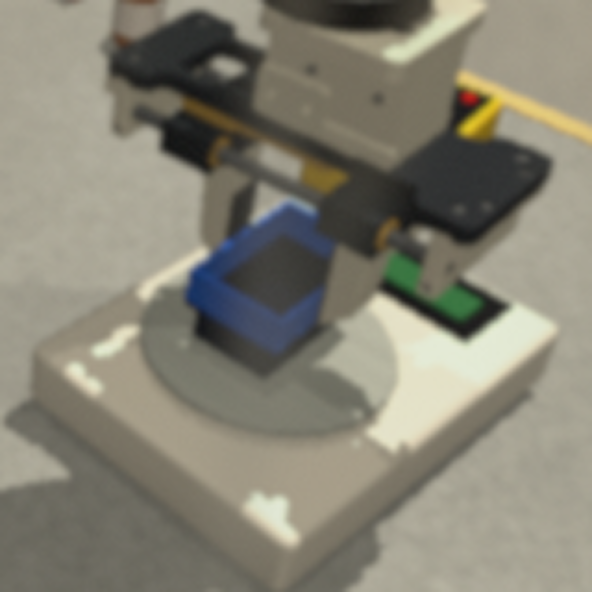

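Call:
{"api": "play_rows", "payload": {
  "rows": [
    [[0.001,0,0.004],[0,0,0],-0.2],
    [[0.001,0,0.008],[0,0,0],-0.2],
    [[0.001,0,0.012],[0,0,0],-0.2],
    [[0.001,0,0.015],[0,0,0],-0.2],
    [[0.001,0,0.017],[0,0,0],-0.2],
    [[0.001,0,0.018],[0,0,0],-0.2],
    [[0.001,0,0.018],[0,0,0],-0.2],
    [[0.001,0,0.018],[0,0,0],-0.2]
  ]
}}

```text
clock: 10.5
position: [0.5469, -0.288, 0.0961]
ee_rot: [-2.146, -2.293, -0.001]
force: [-0.3, -0.4, 0.5]
width: 0.588
```

Call:
{"api": "play_rows", "payload": {
  "rows": [
    [[0,0,0.001],[0,0,0],-0.2],
    [[0,0,0.002],[0,0,0],-0.2],
    [[0,0,0.002],[0,0,0],-0.2],
    [[0,0,0.002],[0,0,0],-0.2]
  ]
}}

```text
clock: 10.9
position: [0.547, -0.288, 0.0957]
ee_rot: [-2.147, -2.293, -0.002]
force: [-1.6, 0.8, 5.4]
width: 0.586
```

Contact: 5.4 N upward at z 0.0957, as predicted. Releasing gradually.

Call:
{"api": "play_rows", "payload": {
  "rows": [
    [[0,0,-0.001],[0,0,0],0.17],
    [[0,0,-0.001],[0,0,0],0.2],
    [[0,0,-0.001],[0,0,0],0.25],
    [[0,0,-0.001],[0,0,0],0.35],
    [[0,0,-0.001],[0,0,0],0.5],
    [[0,0,-0.001],[0,0,0],0.7],
    [[0,0,-0.001],[0,0,0],0.9],
    [[0,0,-0.001],[0,0,0],0.9]
  ]
}}

```text
clock: 11.7
position: [0.5468, -0.288, 0.0955]
ee_rot: [-2.146, -2.293, -0.001]
force: [-0.6, 0.8, 0.7]
width: 0.933
```

```bash
python3 -c "
from h import *
p,d=eyes.get_image('side'); c=p[150:310,290:450]; cv2.imwrite(f'pics/side8.png',cv2.resize(c[:,:,::-1],None,fx=3.7,fy=3.7,interpolation=cv2.INTER_CUBIC))
go([.547,-.288,.0958],93.8)
"
```

```text
pos [ 0.5469 -0.288   0.0956] w 0.942 F [0.39 0.34 0.53] clk 11.75
shift [ 0.      0.0002 -0.0004]
turn [ 0.0001 -0.001  -0.0002] xyaw 93.79
```

View pics/side8.png

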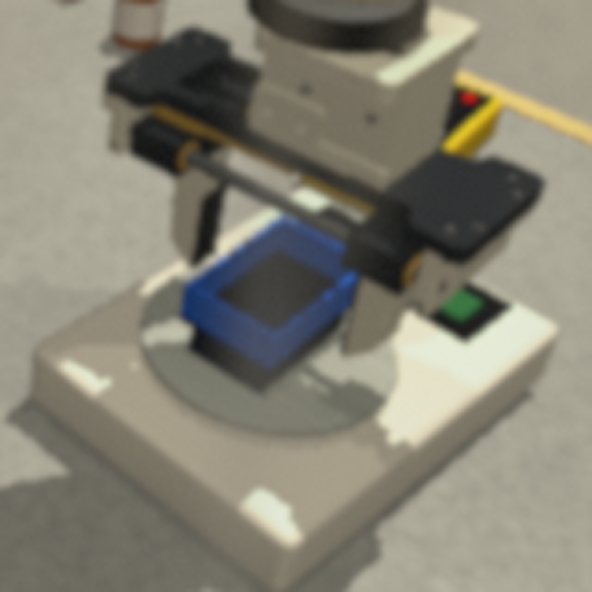

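The tray stands level on the pan with both fingers clear. Going up, then shifting aside so the top camera sees the tray.

Call:
{"api": "play_rows", "payload": {
  "rows": [
    [[0,0,-0.02],[0,0,0],1],
    [[0,0,-0.06],[0,0,0],1],
    [[0,0,-0.12],[0,0,0],1],
    [[0,0,-0.19],[0,0,0],1],
    [[0,0,-0.26],[0,0,0],1],
    [[0,0,-0.32],[0,0,0],1],
    [[0,0,-0.36],[0,0,0],1],
    [[0,0,-0.36],[0,0,0],1]
  ]
}}

```text
clock: 12.55
position: [0.5482, -0.2891, 0.2798]
ee_rot: [2.144, 2.29, 0.005]
force: [0.1, -0.2, -0.6]
width: 1.0
```

Call:
{"api": "play_rows", "payload": {
  "rows": [
    [[0.05,0,0],[0,0,0],1],
    [[0.11,0,0],[0,0,0],1],
    [[0.18,0,0],[0,0,0],1],
    [[0.25,0,0],[0,0,0],1],
    [[0.32,0,0],[0,0,0],1],
    [[0.38,0,0],[0,0,0],1],
    [[0.42,0,0],[0,0,0],1],
    [[0.44,0,0],[0,0,0],1],
    [[0.44,0,0],[0,0,0],1],
    [[0.44,0,0],[0,0,0],1]
  ]
}}

```text
clock: 13.55
position: [0.5322, -0.0699, 0.2757]
ee_rot: [-2.148, -2.292, -0.0]
force: [-0.0, -0.9, 0.4]
width: 1.002
```

```bash
python3 - <<'E'
from h import *
p,d=eyes.get_image('top'); cv2.imwrite('pics/top9.png',p[:,:,::-1]); X=cloud('top',d); z=X[...,2]
m=(z>.098)&(z<.114)&(d>0); m[:,:330]=0;m[:,412:]=0;m[:150]=0;m[230:]=0
print(m.sum(),cv2.minAreaRect(X[m][:,:2].astype(np.float32)*1000),np.median(z[m]))
m=(z>.06)&(z<.076)&(d>0); m[:, :100]=0;m[:,155:]=0;m[:170]=0;m[225:]=0
print(m.sum(),cv2.minAreaRect(X[m][:,:2].astype(np.float32)*1000),np.median(z[m]))
p,d=eyes.get_image('side'); cv2.imwrite('pics/side9.png',p[:,:,::-1])
go(None,93.8)
E
```

```text
53 ((529.9937133789062, -313.58367919921875), (13.487473487854004, 51.3017463684082), 77.3826675415039) 0.10400005215728056
199 ((510.3000183105469, 328.16741943359375), (84.3188247680664, 55.61124038696289), 3.021547794342041) 0.06625523349725536
pos [ 0.5323 -0.0703  0.2757] w 1.0 F [ 0.52  0.77 -0.04] clk 13.65
turn [-0.0001 -0.0004 -0.0022] xyaw 93.67
```

View pics/top9.png

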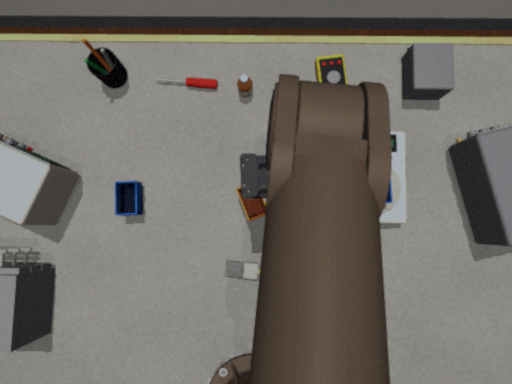

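View pics/side9.png

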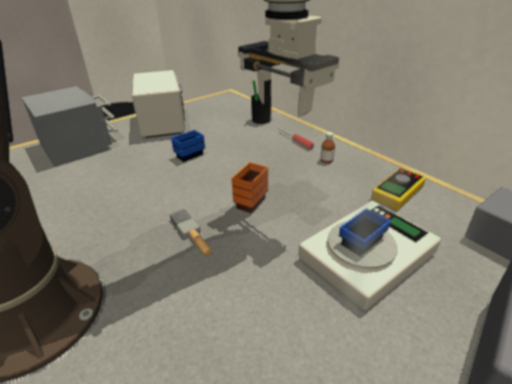

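The forearm hides the tray from above. The side view shows it upright on the pan, and the blue pair is unmoved (rim centre 510,328). Shifting further for a clean check.

Call:
{"api": "play_rows", "payload": {
  "rows": [
    [[0.05,0,0],[0,0,0],1],
    [[0.11,0,0],[0,0,0],1],
    [[0.18,0,0],[0,0,0],1],
    [[0.25,0,0],[0,0,0],1],
    [[0.32,0,0],[0,0,0],1],
    [[0.38,0,0],[0,0,0],1],
    [[0.42,0,0],[0,0,0],1],
    [[0.44,0,0],[0,0,0],1],
    [[0.44,0,0],[0,0,0],1],
    [[0.44,0,0],[0,0,0],1]
  ]
}}

```text
clock: 14.65
position: [0.5182, 0.1491, 0.276]
ee_rot: [-2.149, -2.292, -0.0]
force: [0.9, -0.5, -0.7]
width: 1.004
```

```bash
python3 - <<'E'
from h import *
p,d=eyes.get_image('top'); cv2.imwrite('pics/top10.png',p[:,:,::-1]); X=cloud('top',d); z=X[...,2]
m=(z>.098)&(z<.114)&(d>0); m[:,:330]=0;m[:,412:]=0;m[:150]=0;m[230:]=0
print(m.sum(),cv2.minAreaRect(X[m][:,:2].astype(np.float32)*1000),np.median(z[m]))
print(arm.observe()["dq"].round(3))
E
```

```text
206 ((547.3074340820312, -287.2893981933594), (84.03199005126953, 54.810977935791016), 3.346280574798584) 0.1044147000900108
[ 0.002 -0.002 -0.002 -0.    -0.002  0.    -0.004]
```

View pics/top10.png

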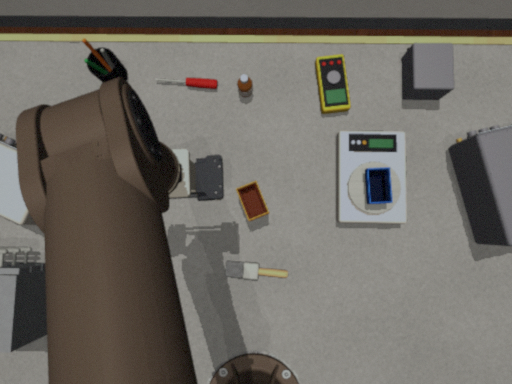

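The tray centre (547.3, -287.3) mm matches the pan centre (547.4, -288.0), and its rim is at 104–106 mm as it should be. Handing in.

```bash
python3 -c "
from cell import arm
print(arm.sign_off())"
```

```text
the job is handed in; nothing more can be done
None
```

The top blue tray is upright in the middle of the scale's pan, and the job is handed in at about 15 s of the 40 s allowed. I gripped only the top tray, lifted it slowly and checked that it came away alone. I then lowered it until light contact (about 5 N), let go and backed the arm clear.

- **Position on the pan:** the last check put the tray's centre within about 1 mm of the pan centre. Its rim read about 104 mm above the bench, against an expected 106 mm; depth readings of known heights here also came out about 1–2 mm low.
- **Blue stack:** the other two trays are still nested at the same centre as before, within measuring error.
- **Orange stack:** it looks unchanged in the pictures; I did not measure it.

One check failed at first: the forearm hid the tray from the top camera. I moved the arm away and measured again, and the position above comes from that second look.

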